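# Fit the slotted platform on the bench shaker

### The arm

A 6-joint arm with a two-finger parallel gripper is mounted at the origin on a cart in front of the work surface, level with it; the furniture and walls round the work are solid. World frame = base frame: x ahead of the robot, y to its left, z up, the work surface at z = 0. Lengths are in m, angles in rad, forces in N, time in s.
With the tool pointing down it reaches from about 0.35 to 0.775 m from the base axis. Payload 7.3 kg.
Tool frame: the origin (TCP) lies on the mounting face of the last link; the fingertips stand 178 mm ahead of it and the grasp point (between the pads) lies 159 mm ahead of it (arm.tcp_to_grasp is the distance from the TCP to the grasp point, in m); z points along the fingers, y is the direction in which the jaws open and shut (so a half turn about z gives the same grasp; the last joint's range is limited). The gripper opens to 92 mm and grips with 3 to 60 N. Pads are 19 mm wide; open, the fingers measure 130 mm over their backs; the gripper's body (75 mm by 190 mm) begins 47 mm behind the grasp point.
Start: joints at [1.204, 0.342, 1.524, -0, 1.275, -0.146], TCP at [0.115, 0.512, 0.405] pointing down, gripper open.
Joint ranges: [-2.53, 2.53], [-0.77, 2.02], [0.04, 2.7], [-1, 4.14], [0.28, 2.66], [-3.11, 3.11]. Speed limits (rad/s): [2.57, 2.57, 3.14, 3.14, 3.14, 3.14].

### API

Orientations are given as a unit quaternion [x, y, z, w].
In Python, from bench import arm gives the robot as it stands. The module is installed in compiled form; this text tells all that it offers. Calls block until the motion is done:
- arm.goto(position, orientation): joint-space move of the TCP to a pose.
- arm.movel(position, orientation=None, velocity=0.15, max_force=None): straight line of the TCP; orientation=None keeps the orientation; velocity is the mean speed in m/s. With max_force (N) it stops when the force on the tool has changed by that much, and returns True; else False.
- arm.move_j(angles): joint-space move.
- arm.grip(opening, squeeze=None): finger opening in m; squeeze is the grip in N (None keeps the last); returns when the fingers have stopped.
- arm.sleep(seconds).
- arm.inverse_kinematics(position, orientation): joint angles nearest the present ones, or None.
- arm.read_camera(name): name is "side" or "top"; returns the picture (480x640x3 uint8, blue, green, red); there is no depth.
- arm.camera_model(name): a dict with "fx", "fy", "cx", "cy" (pixels), "dist_coeffs" ([k1, k2, p1, p2, k3] as OpenCV has them; the pictures are not rectified), "world_from_camera" (4x4, takes a point from camera to world coordinates). Camera axes: x right, y down, z forward; pixel columns grow to the right and rows downward; lengths in m; the calibration is good to about 2 mm. A picture is of the moment at which its call begins. camera_model takes no time and is no camera call.
A pose or a line that the arm cannot do raises arm.IKError and nothing moves.
- arm.close_job(): hands the job in, once; it reports no verdict.
Trained networks look in the newest picture that a camera, given by its name, has taken for a name from the list of things; names that differ only in an ending like _2 or _b are one class to them, and where a whole thing is asked for, a point or a joint stands for the part that bears it (a point fixed in the world has none). Each returns a list of dicts, best first, with "p" (0 to 1); they miss things now and then, are a little off and sometimes report something else, mostly with a low value. They report only what shows in the picture. A call takes as long as a camera call.
- arm.recognise(camera, label): "xy" ([column, row] as shares, 0 to 1, of the picture: columns of its width, rows of its height, amid what is visible of it).
Readings, each from a call of its own:
- arm.read_time_s(): time.
- arm.read_q(): joint angles.
- arm.read_dq(): joint speeds.
- arm.read_effort(): joint torques, N m.
- arm.read_eef_pos(): TCP position.
- arm.read_tool_rot(): TCP orientation.
- arm.read_ft_force(): force on the tool from outside, world axes, zero at the start.
- arm.read_ft_torque(): the same for the moment, N m.
- arm.read_grip_width(): finger opening in m.
Only numpy, scipy, OpenCV 4.12 (cv2) and the standard library are available. Lean on these libraries where they do the work, as an engineer would, in place of code of your own. Each camera call takes 0.05 s, during which the arm holds its last target. There are 200 camera calls.

### The job

Fit the slotted platform on the shaker's drive unit: pick it up by its black grip bar and lower it gently, without dropping it, over the central spindle with the drive pin coming up through its slot, until it lies flat and fully home on the turntable, then let go. Leave the other platform, the square one without a slot, where it is.

Things in the scene. Friction and masses are not known exactly. Their poses are not given: they have to be found in the camera images.
- platform_grip (a point): Slotted platform, loose, ~0.25 kg: centre of its black grip bar, 50 (x) x 14 (y) x 34 (z) mm. Bar stands on a 44 mm wide hub, 48 to 82 mm above the plate's underside; this point is 65 mm above the underside. Aluminium plate 150 (x) x 100 (y) x 8 mm. Hole under the hub: 32 mm wide, closed 42 mm above the underside. Axes: x along plate and bar, z up. Slot: -x side, starts roughly towards the robot.
- platform_slot (a point): Centre of the slotted platform's rectangular through slot, level with the plate's underside: 34 (x) x 28 (y) mm, 50 mm from the hub's axis on the -x side. Same axes as the grip.
- spindle (a point): Fixed shaker drive unit, grey housing 140 x 140 mm: centre of its flat aluminium turntable (124 mm wide, does not turn), 50 mm above the worktop. Here rises the tapered steel spindle: 36 mm high, 26 mm thick at the foot, 8 mm at the tip. z up; drive pin on the -x side, where the housing has its black dial. Home: the platform's axes agree with these, underside on the turntable.
- drive_pin (a point): Foot of the fixed tapered drive pin, on the turntable's top, 50 mm from the spindle's axis on its -x side: 26 mm high, 14 mm thick at the foot, 6 mm at the tip. Same axes as the spindle. Beware overhead: a shelf and, right of the unit, gas taps overhang the bench from about 0.54 m ahead of the base axis and 0.4 m up; swing the wrist in close to the base.
- blank_grip (a point): The other platform, which stays where it is: loose, square, 120 x 120 x 8 mm, no slot, same hub, bar and axes; centre of its grip bar, 65 mm above its underside. The two platforms lie on either side of the drive unit; either may be on the left.

How it is judged:
At the end, for the whole second after the job is handed in: The slotted platform lies flat on the turntable (within 4 mm of its seated height and 3 degrees of level), its hub within 10 mm of the spindle's axis and its length within 12 degrees of the line from spindle to pin, pin in the slot, at rest (horizontal distance between platform_grip and spindle below 0.01 m and z of platform_grip in the frame of spindle between 0.061 and 0.069 m and angle between the x axis of platform_grip and the x axis of spindle, either way round below 0.21 rad and angle between platform_grip's own z axis and vertical below 0.05 rad and linear speed of platform below 0.02 m/s); the robot touches nothing.
It fails at once if the slotted platform is dropped onto the drive unit (faster than 0.45 m/s within 35 mm of home) (horizontal distance between platform_grip and spindle below 0.03 m and z of platform_grip in the frame of spindle below 0.1 m and linear speed of platform above 0.45 m/s).
It fails at once if the other, slotless platform is moved by more than 30 mm (distance of blank_grip from where it was at the start of the episode above 0.03 m).
It also fails if it takes over 43 s, if anything falls off the work surface, if the arm or the gripper's body presses on something with over 40 N, if the wrist force passes 120 N, or if a joint passes its speed limit or range.

## Working session

There is one attempt and no reset: what is moved stays moved. The work goes in short steps, each a Python script; the robot and the scene stay as the last script left them, time stands still between calls to the robot, and variables do not carry over. Pictures are saved under pics/ and viewed, about 8 in all and at most 12, crops included, and the job is handed in when it is done.

```bash
mkdir -p pics
cat > h.py <<'E'
import numpy as np, cv2
from bench import arm
def cam(n):
    m=arm.camera_model(n);K=np.array([[m['fx'],0,m['cx']],[0,m['fy'],m['cy']],[0,0,1.]])
    return K,np.array(m['dist_coeffs'],float),np.array(m['world_from_camera'])
def ray(n,px):
    K,d,T=cam(n);u=cv2.undistortPoints(np.array([[px]],float),K,d)[0,0]
    v=T[:3,:3]@np.array([u[0],u[1],1]);return T[:3,3],v/np.linalg.norm(v)
def at_z(n,px,z):
    o,v=ray(n,px);return o+v*(z-o[2])/v[2]
def proj(n,P):
    K,d,T=cam(n);W=np.linalg.inv(T)
    return cv2.projectPoints(np.atleast_2d(np.array(P,float)),cv2.Rodrigues(W[:3,:3])[0],W[:3,3],K,d)[0][:,0]
def tri(p1,p2):
    o1,v1=ray('top',p1);o2,v2=ray('side',p2)
    s=np.linalg.lstsq(np.c_[v1,-v2],o2-o1,rcond=None)[0]
    a,b=o1+v1*s[0],o2+v2*s[1];return (a+b)/2,np.linalg.norm(a-b)
E
python3 - <<'E'
from h import *
for n in('top','side'):
    im=arm.read_camera(n);cv2.imwrite(f'pics/{n}0.png',im);print(n,np.round(cam(n)[2],3).tolist(),cam(n)[0][0,0])
    for l in('platform_grip','platform_slot','spindle','drive_pin','blank_grip'):
        print(l,[(np.round(np.array(r['xy'])*[640,480],1).tolist(),round(r['p'],2)) for r in arm.recognise(n,l)[:3]])
print(arm.read_time_s(),arm.read_tool_rot())
E
```

```text
top [[-0.005, -0.996, 0.089, 0.413], [-1.0, 0.003, -0.023, -0.039], [0.022, -0.089, -0.996, 0.956], [0.0, 0.0, 0.0, 1.0]] 436.75239879444604
platform_grip [([218.3, 258.0], 0.85)]
platform_slot [([220.0, 257.4], 0.64)]
spindle [([317.2, 198.1], 0.82)]
drive_pin [([316.9, 205.4], 0.61)]
blank_grip [([411.5, 259.6], 0.73)]
side [[-0.999, 0.016, -0.044, 0.515], [0.044, 0.66, -0.75, 0.601], [0.017, -0.751, -0.66, 0.652], [0.0, 0.0, 0.0, 1.0]] 454.7903125036588
platform_grip [([345.5, 357.1], 0.7)]
platform_slot [([343.8, 360.4], 0.71)]
spindle [([273.6, 263.8], 0.72)]
drive_pin [([277.2, 265.0], 0.9)]
blank_grip [([329.8, 205.7], 0.82)]
0.6 [ 1.10175397e-01  9.93912159e-01  3.62502259e-05 -3.44991805e-06]
```

View pics/top0.png

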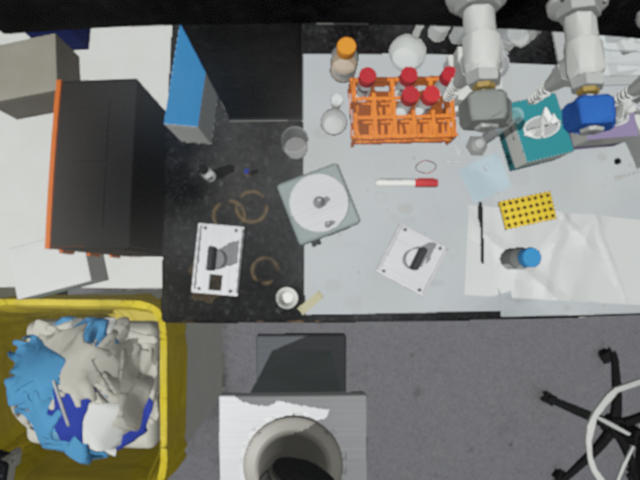

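View pics/side0.png

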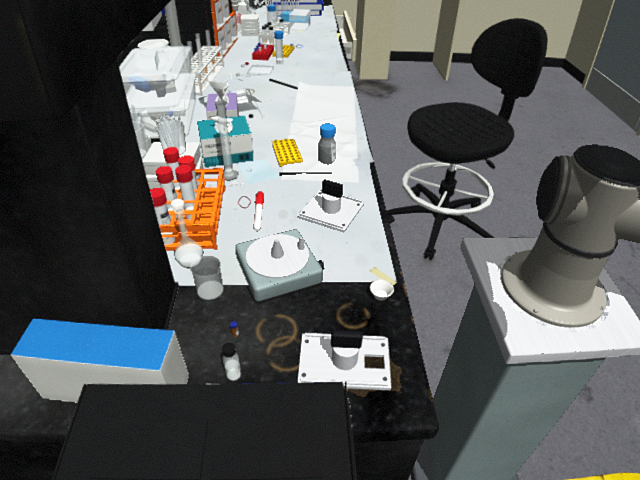

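The slotted platform is on the left: top picture about (218,258), with its slot at (215,282). The drive unit is at (318,203), with the dial at (317,242) and the pin near (322,220). The blank is on the right at (413,258). Next I'll zoom in.

Run:
```python
import cv2,numpy as np
t=cv2.imread('pics/top0.png');s=cv2.imread('pics/side0.png')
cv2.imwrite('pics/topc.png',cv2.resize(t[155:305,180:365],None,fx=4,fy=4,interpolation=cv2.INTER_CUBIC))
cv2.imwrite('pics/sidec.png',cv2.resize(s[222:395,225:405],None,fx=3.4,fy=3.4,interpolation=cv2.INTER_CUBIC))
```

```text
(no output)
```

View pics/topc.png

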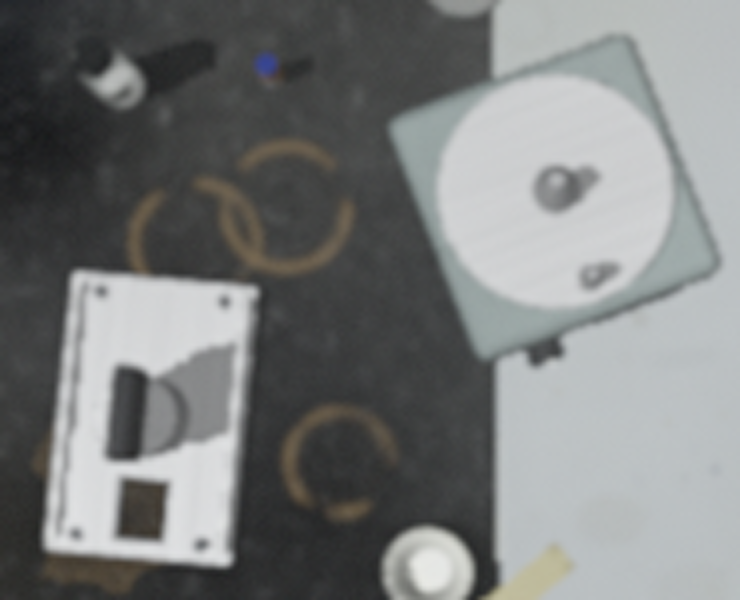

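View pics/sidec.png

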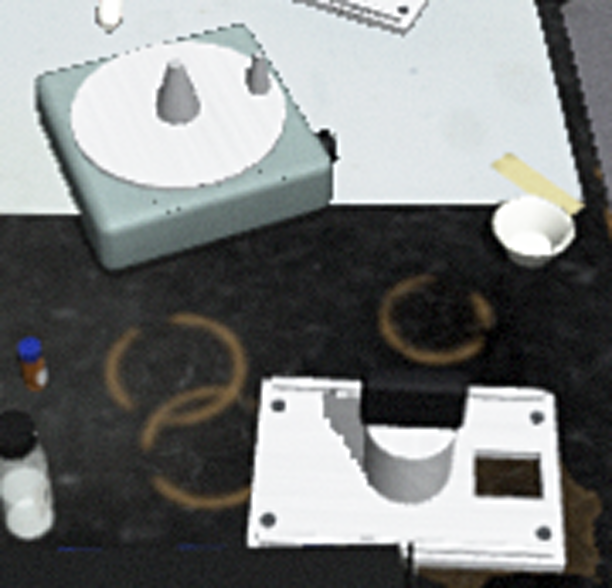

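The top crop shows the plate corners at (72,270), (258,287), (232,567), (45,551), and the slot around (141,509). The turntable centre is near (556,190) and the pin near (595,278). The side crop shows the spindle foot at (178,115) and the pin foot at (258,90).

```bash
cat > est.py <<'E'
from h import *
from scipy.optimize import least_squares
T=lambda u,v:(180+(u+.5)/4-.5,155+(v+.5)/4-.5)
S=lambda u,v:(225+(u+.5)/3.4-.5,222+(v+.5)/3.4-.5)
def fit(obs,x0):
    def pts(p):
        c,s=np.cos(p[2]),np.sin(p[2]);return [np.array([p[0]+c*m[0]-s*m[1],p[1]+s*m[0]+c*m[1],m[2]]) for _,_,m in obs]
    f=lambda p:np.concatenate([proj(n,P)[0]-px for (n,px,_),P in zip(obs,pts(p))])
    r=least_squares(f,x0,loss='soft_l1');return r.x,f(r.x).reshape(-1,2)
# plate: local x away from slot; slot -x
t,b=.008,.050
plate=[('top',T(72,270),(.075,.05,t)),('top',T(258,287),(.075,-.05,t)),('top',T(232,565),(-.075,-.05,t)),('top',T(45,550),(-.075,.05,t)),
 ('top',T(141,509),(-.05,0,t)),('side',S(264,379),(.075,-.05,t)),('side',S(552,391),(-.075,-.05,t)),('side',S(508,475),(-.05,0,t)),('side',S(249,545),(.075,.05,t))]
sub={'all':plate,'top':plate[:5],'side':plate[5:]}
for k,o in sub.items():
    p,r=fit(o,[.42,.2,0]);print(k,np.round(p,4));
    if k=='all':print(np.round(r,1).tolist())
g=p
def ell(n,box):
    im=cv2.imread(f'pics/{n}0.png');x,y,w,h=box;c=cv2.cvtColor(im[y:y+h,x:x+w],cv2.COLOR_BGR2HSV)
    m=((c[...,1]<14)&(c[...,2]>180)).astype(np.uint8)
    cn=max(cv2.findContours(m,0,1)[0],key=cv2.contourArea);e=cv2.fitEllipse(cv2.convexHull(cn));print(n,e,cv2.contourArea(cn));return np.array(e[0])+[x,y]
et=ell('top',(280,168,75,70));es=ell('side',(240,232,72,48))
print('disc',at_z('top',et,b),at_z('side',es,b))
unit=[('top',et,(0,0,b)),('side',es,(0,0,b)),('side',S(178,116),(0,0,b)),('side',S(177,62),(0,0,b+.036)),
 ('side',S(258,90),(-.05,0,b)),('side',S(257,56),(-.05,0,b+.026)),('top',T(590,284),(-.05,0,b))]
for k,o in {'all':unit,'side':[u for u in unit if u[0]=='side'],'top':[u for u in unit if u[0]=='top']}.items():
    p,r=fit(o,[.5,0,0]);print(k,np.round(p,4),np.round(r,1).tolist())
for c in [(388,126),(625,36),(720,265),(485,360)]: print(at_z('top',T(*c),.045))
E
python3 est.py
```

```text
all [ 0.4449  0.1611 -0.0913]
[[1.2, 0.8], [0.0, 0.6], [-0.4, 0.0], [0.6, -0.4], [0.6, 0.4], [-0.3, 0.4], [0.1, 0.8], [-0.1, -0.6], [-0.7, 1.2]]
top [ 0.4454  0.1621 -0.0849]
side [ 0.4444  0.16   -0.0928]
top ((38.199337005615234, 34.44410705566406), (58.43681335449219, 58.99587631225586), 95.47840881347656) 2637.0
side ((32.01014709472656, 20.11870574951172), (46.43027877807617, 73.13886260986328), 102.42046356201172) 2202.5
disc [ 0.56163    -0.05653316  0.05      ] [ 0.57119938 -0.0641688   0.05      ]
all [ 0.5616 -0.0576  0.3512] [[0.5, 0.0], [4.8, 2.2], [-0.2, -1.5], [-0.8, 0.5], [0.2, -0.0], [0.3, 0.0], [-0.1, -0.9]]
side [ 0.5622 -0.0587  0.3303] [[4.5, 1.8], [-0.5, -1.8], [-1.1, 0.1], [0.0, -0.1], [0.2, -0.0]]
top [ 0.5605 -0.0569  0.361 ] [[0.2, 0.5], [-0.2, -0.5]]
[0.59759958 0.03113919 0.045     ]
[ 0.64618929 -0.09474292  0.045     ]
[ 0.5230875  -0.14368941  0.045     ]
[ 0.47347453 -0.01999197  0.045     ]
```

```bash
cat >> h.py <<'E'
from scipy.spatial.transform import Rotation as R
def quat(yaw,flip=0):   # tool down, jaw axis (tool y) along the object's y
    a=yaw+(np.pi if flip else 0)
    return (R.from_euler('z',a)*R.from_euler('x',np.pi)).as_quat()
PL=(.4449,.1611,-.090); UN=(.561,-.0572,.360); G=.071; L=arm.tcp_to_grasp
E
python3 - <<'E'
from h import *
print('box corner',tri((165,250),(348,385)))
for f in(0,1):
    for n,(x,y,w),z in(('ret',(.14,.38,PL[2]),.40),('mid',(.38,.14,PL[2]),.40),('pick',PL,G+L),('lift',PL,.33),('turn',(.42,-.045,UN[2]),.33),('over',UN,.325),('home',UN,.05+G+L)):
        q=arm.inverse_kinematics([x,y,z],quat(w,f));print(f,n,None if q is None else np.round(q,2))
E
```

```text
box corner (array([0.45606246, 0.25395981, 0.08139601]), np.float64(0.010157509342817448))
0 ret [ 1.03  0.12  1.83 -0.    1.19  2.69]
0 mid [ 0.16  0.12  1.83 -0.    1.19  1.82]
0 pick [ 0.19  0.48  1.88 -0.    0.78  1.85]
0 lift [ 0.19  0.33  1.77 -0.    1.04  1.85]
0 turn [-0.29  0.24  1.9  -0.    1.    0.92]
0 over [-0.24  0.49  1.53 -0.    1.13  0.97]
0 home [-0.24  0.54  1.58 -0.    1.02  0.97]
1 ret [ 1.03  0.12  1.83  0.    1.19 -0.45]
1 mid [ 0.16  0.12  1.83  0.    1.19 -1.32]
1 pick [ 0.19  0.48  1.88  0.    0.78 -1.3 ]
1 lift [ 0.19  0.33  1.77  0.    1.04 -1.3 ]
1 turn [-0.29  0.24  1.9   0.    1.   -2.22]
1 over [-0.24  0.49  1.53  0.    1.13 -2.17]
1 home [-0.24  0.54  1.58  0.    1.02 -2.17]
```

Run:
```python
import cv2,numpy as np
t=cv2.imread('pics/top0.png')[60:310,20:300];s=cv2.imread('pics/side0.png')[300:480,0:440]
g=lambda i:(255*(i/255.)**.4).astype(np.uint8)
a=cv2.resize(g(t),(392,350));b=cv2.resize(g(s),(792,324))[:, :]
c=np.zeros((600,800,3),np.uint8);c[:270,:302]=cv2.resize(g(t),(302,270));c[276:600,:792]=b
c[:270,310:310+480]=cv2.resize(g(t)[20:200,20:160],(480,270)) 
cv2.imwrite('pics/box.png',c)
```

```text
(no output)
```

View pics/box.png

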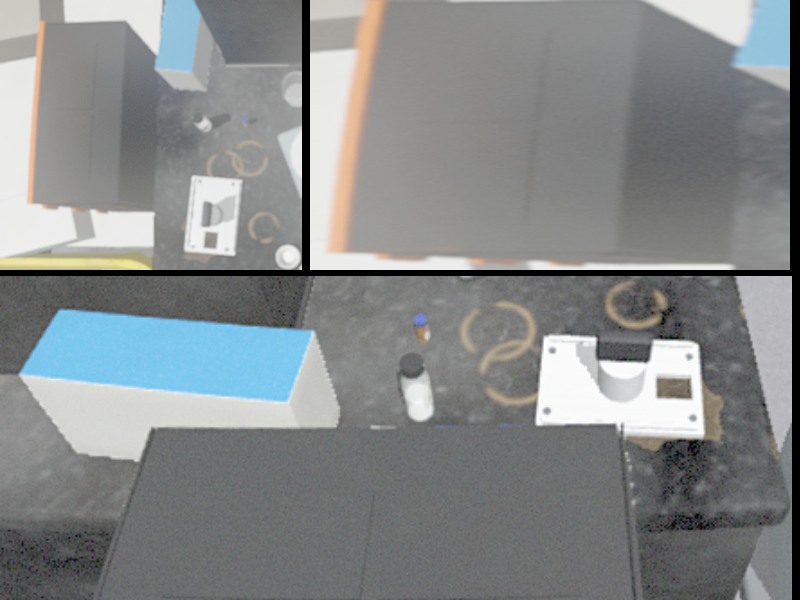

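The brightened view shows the black instrument has a visible right side face, so its top's right front corner is about (135,251) in the top picture and (346,384) in the side picture.

Run:
```python
from h import *
for c in(128,132,136,140): print(c,tri((c,250),(347,384)))
print('right foot',at_z('top',(165,250),0),at_z('top',(153,250),0))
```

```text
128 (array([0.45878807, 0.29823845, 0.15482601]), np.float64(0.0033707378491227313))
132 (array([0.45858302, 0.29370661, 0.14754834]), np.float64(0.0021604455926642883))
136 (array([0.45837438, 0.28910132, 0.14015667]), np.float64(0.0009311580749762848))
140 (array([0.45816206, 0.28442055, 0.13264791]), np.float64(0.0003176658873606105))
right foot [0.46553807 0.28029182 0.        ] [0.46558349 0.30723196 0.        ]
```

Run:
```python
from h import *
x,y,w=PL;q=quat(w,1)
arm.goto([.14,.38,.40],q); arm.goto([.38,.14,.40],q); print(arm.read_time_s())
arm.movel([x,y,.33],q,velocity=.25)
hit=arm.movel([x,y,G+L],velocity=.12,max_force=8);print('hit',hit,arm.read_eef_pos(),arm.read_time_s())
if not hit:
    arm.grip(0,squeeze=40);print(arm.read_grip_width(),arm.read_ft_force())
    arm.movel([x,y,G+L+.03],velocity=.08);arm.sleep(.2);print('lift',arm.read_grip_width(),arm.read_ft_force(),arm.read_ft_torque(),arm.read_eef_pos())
for n in('top','side'):cv2.imwrite(f'pics/{n}1.png',arm.read_camera(n))
a=cv2.imread('pics/top1.png')[150:330,130:370];b=cv2.imread('pics/side1.png')[200:420,220:460]
cv2.imwrite('pics/g1.png',np.hstack([cv2.resize(a,(400,300)),cv2.resize(b,(400,367))[:300]]) if 0 else np.hstack([cv2.resize(a,(400,400)),cv2.resize(b,(400,400))]))
print(arm.read_time_s())
```

```text
2.4833
hit False [0.44511459 0.1611334  0.23101615] 4.0083
0.013717897400814912 [-0.43308718  2.19686799  0.3180263 ]
lift 0.014073257017130582 [ 0.07530481  0.06435592 -3.30686711] [-0.02997182  0.02859695 -0.0123369 ] [0.44470591 0.16105506 0.25966635]
6.0167
```

View pics/g1.png

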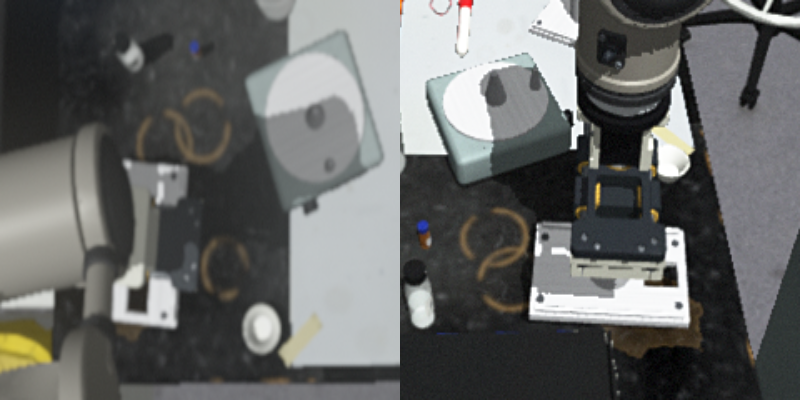

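The plate is held level: width 14.1 mm, load about 3.3 N. The side view shows it clear of the bench. I'll carry it over at low height and stop above the spindle to check.

Run:
```python
from h import *
x,y,w=PL;u,v,a=UN
arm.movel([x,y,.335],velocity=.15)
arm.movel([.415,.05,.335],quat((w+a)/2,1),velocity=.15)
print(arm.movel([.43,-.04,.335],quat(a,1),velocity=.12,max_force=20),arm.read_time_s())
print(arm.movel([u,v,.330],velocity=.12,max_force=15),arm.read_eef_pos(),arm.read_grip_width(),arm.read_ft_force(),arm.read_time_s())
for n in('top','side'):cv2.imwrite(f'pics/{n}2.png',arm.read_camera(n))
a=cv2.imread('pics/top2.png')[120:300,220:420];b=cv2.imread('pics/side2.png')[170:350,200:400]
cv2.imwrite('pics/g2.png',np.hstack([cv2.resize(a,(400,360),interpolation=2),cv2.resize(b,(400,360),interpolation=2)]))
```

```text
False 8.4917
False [ 0.5605861  -0.05703826  0.32994534] 0.013739317343126124 [-0.35156283 -0.14198916 -2.6446696 ] 9.7417
```

View pics/g2.png

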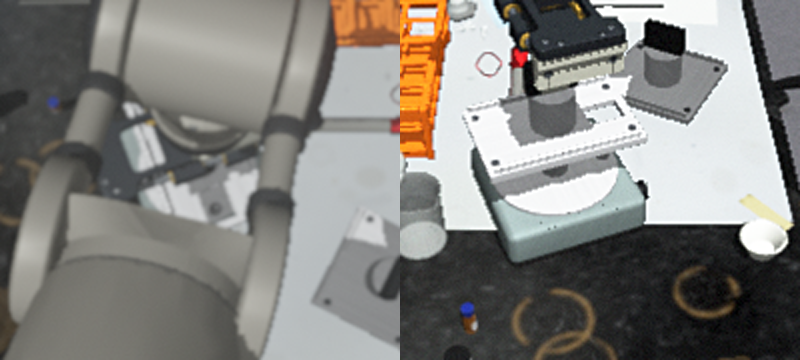

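Run:
```python
from h import *
u,v,a=.5606,-.0570,UN[2];c,s=np.cos(a),np.sin(a)
for m in[(.075,.05),(.075,-.05),(-.075,-.05),(-.075,.05),(-.05,0)]:
    p=proj('side',[u+c*m[0]-s*m[1],v+s*m[0]+c*m[1],.108])[0];print(m,np.round((p-[200,170]+.5)*2-.5+[400,0],1))
im=cv2.imread('pics/side2.png')[210:265,225:330];cv2.imwrite('pics/c2.png',cv2.resize(im,None,fx=7,fy=7,interpolation=2))
```

```text
(0.075, 0.05) [489.7 178.1]
(0.075, -0.05) [460.7 111.6]
(-0.075, -0.05) [607.3  76.3]
(-0.075, 0.05) [647.  136.5]
(-0.05, 0) [602.1 111.3]
```

View pics/c2.png

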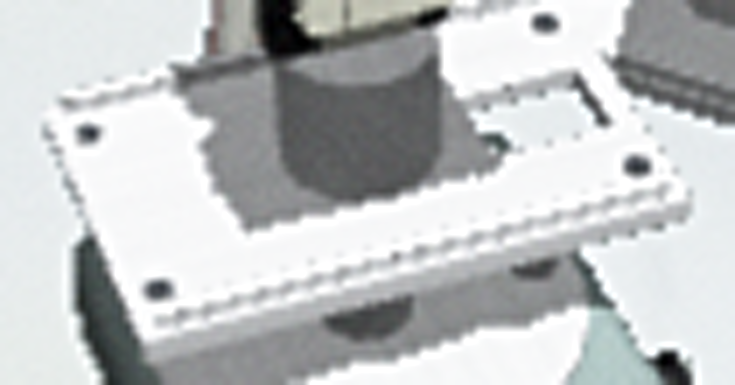

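The plate corners sit within about 1–2 px of the prediction, which puts the plate about 1 mm short in x. I'll nudge it and lower with a force guard.

Run:
```python
from h import *
u,v,a=UN;u+=.001
arm.movel([u,v,.320],velocity=.05)
print(arm.movel([u,v,.05+G+L-.002],velocity=.05,max_force=10),arm.read_eef_pos(),.05+G+L,arm.read_ft_force(),arm.read_ft_torque(),arm.read_grip_width(),arm.read_time_s())
cv2.imwrite('pics/side3.png',arm.read_camera('side'))
im=cv2.imread('pics/side3.png')[200:290,215:345];cv2.imwrite('pics/c3.png',cv2.resize(im,None,fx=5,fy=5,interpolation=2))
```

```text
True [ 0.56167495 -0.05712523  0.28011985] 0.2802 [-0.88444434  0.48457286  4.69378747] [0.05177787 0.12138096 0.01523343] 0.013615939094101337 10.9417
```

View pics/c3.png

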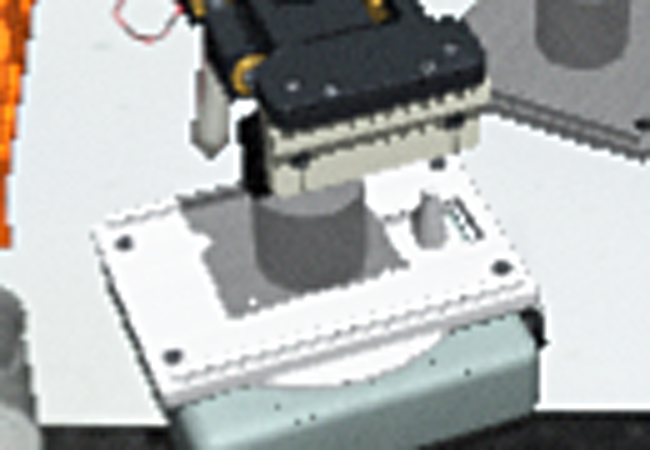

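It is seated: contact came at TCP z = 0.2801 against 0.2802 expected, and the pin shows through the slot at about (430,222) in the crop. Now release and back away.

Run:
```python
from h import *
u,v,a=UN
arm.grip(.05);arm.sleep(.2);print(arm.read_grip_width())
p=arm.read_eef_pos();print(arm.movel([p[0],p[1],.335],velocity=.06,max_force=10))
print(arm.movel([.38,-.02,.36],velocity=.2,max_force=15))
arm.move_j([.95]+list(arm.read_q()[1:]));print(arm.read_eef_pos(),arm.read_ft_force(),arm.read_time_s())
for n in('top','side'):cv2.imwrite(f'pics/{n}4.png',arm.read_camera(n))
A=cv2.imread('pics/top4.png')[160:260,260:460];b=cv2.imread('pics/side4.png')[165:290,215:375]
cv2.imwrite('pics/c4.png',np.vstack([cv2.resize(A,(560,280),interpolation=2),cv2.resize(b[:, :],(400,312),interpolation=2) if 0 else cv2.resize(b,(560,320),interpolation=2)]))
for n in('top','side'):
  for l in('platform_grip','blank_grip'): print(n,l,[(np.round(np.array(r['xy'])*[640,480],1).tolist(),round(r['p'],2)) for r in arm.recognise(n,l)[:2]])
  print(proj(n,[.561,-.057,.115]))
```

```text
0.049787997897384986
False
False
[0.15580531 0.34826563 0.35996139] [-0.22263181  0.14955096 -0.17328299] 15.7167
top platform_grip [([315.8, 201.9], 0.81)]
top blank_grip [([412.1, 258.7], 0.82)]
[[319.04212506 197.3526554 ]]
side platform_grip [([276.6, 250.3], 0.92)]
side blank_grip [([330.9, 204.1], 0.86)]
[[275.51313799 228.75354209]]
```

View pics/c4.png

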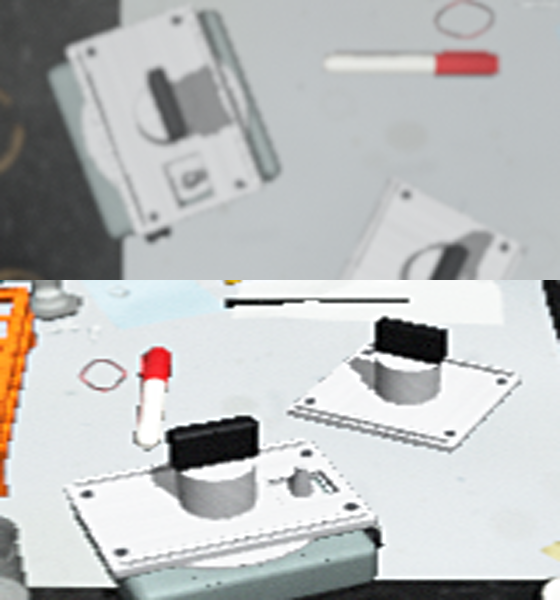

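The final picture shows the platform flat with the pin through its slot. The bar centre is at about (276,228) in the side view, against (275.5,228.8) predicted for seated. The blank has moved no more than about 1–2 px.

```bash
python3 -c "
from bench import arm
arm.close_job()"
```

```text
the job is handed in; nothing more can be done
```

The slotted platform is on the drive unit, with the drive pin up through its slot. I gripped it by the bar, carried it low and close to the base, and lowered it at 5 cm/s with a force guard. Then I let go, backed the arm away clear of everything, and handed the job in at about 16 s of the 43 s limit.

**Last checks**
- **Seating:** the lowering stopped on contact at a TCP height of 0.2801 m, against 0.2802 m calculated for fully home. After release, the bar centre in the side picture was within 1 px of where it should be when seated.
- **Pin and level:** both pictures show the pin in the slot and the plate flat.
- **Other platform:** its detections shifted by no more than about 2 px, which is within the network's noise.

**Checks that disagreed**
- **Network position for the seated bar:** it reported a point up to 22 rows off my prediction. I think it marks the middle of the whole platform rather than the bar, and the pictures fit my prediction.
- **Turntable fit in the side view:** this ellipse was about 1 cm off, so I placed by the spindle, the pin and the top view instead.
- **Turntable angle:** estimates ranged from 0.33 to 0.38 rad. I used 0.36, and the pin went in cleanly.

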